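Clear the lane and pull the spring gauge to the green band

TASK

The clip pot is in the way of the pull gauge on the office desk: slide it along the desk, without lifting or tipping it, until it stands wholly on the blue disc. Then draw the gauge's red T-handle straight out until the white pointer of the orange rider stands over the green band, hold it there for about a second, and let the handle back gently, not snapping, fully home, so that the rider stays behind over the green band. Only the gauge may move the rider (never touch it, and note that the gauge cannot pull it back if you overshoot), and leave the other desk things where they are.

Things in the scene. Friction and masses are not known exactly. Their poses are not given: they have to be found in the camera images.
- gauge: Pull gauge fixed to the desk: dark grey base plate 220 x 150 x 12 mm, blue spring housing (60 mm high) on its rear. Origin at desk height; x points from handle to housing (pull along -x), y left. Base spans x -118 to +102, y -60 to +90 mm. Left on it a channel along x, centred at y = 44 mm, 24 mm wide inside, walls to 24 mm above the desk, holds the orange rider.
- slide (a joint): How far the handle is drawn out, m: 0 fully home, 0.085 end stop. A spring pulls it home: 2.4 N at 0, rising 120 N/m (about 11 N at 0.07), 0.4 N friction; let go, it snaps home. The slide has a dark steel tab in the channel behind the rider: it pushes the rider along as the handle is drawn out and leaves it there on the way back.
- handle (a point): Middle of the T-handle's red crossbar, on its axis: level round bar 14 mm thick, 104 mm long along gauge y, 40 mm above the desk; home at gauge x = -178, y = 0 mm. A 10 mm steel rod runs from its middle to the gauge at the same height; behind the bar, each side of the rod, 53 mm is free to the base at home, down to the desk, so fingers can go down astride the rod and hook it.
- rider: Orange rider, loose block 24 (along channel) x 20 x 14 mm, 40 g, in the gauge's channel; origin at the middle of its underside. A white pointer 3 mm wide on its middle reaches left over the bands. It starts 0 to 6 mm ahead of the tab; while the tab touches it, its origin is at gauge x = -(22 mm + slide value).
- green_band: Green block, 14 mm (along gauge x) x 24 x 16 mm, fixed on the base left of the channel: the mark to pull the rider's pointer to. Origin at the middle of its underside, axes parallel to the gauge's. Its place along the gauge varies, and whether green or yellow is nearer the handle.
- yellow_band: Yellow block like the green one: another mark on the gauge, not to be used (the rider may pass it).
- pot: Squat steel paper-clip pot with a black lid: 80 mm diameter (lid 82 mm), 48 mm high, with a black knob 20 mm thick, 14 mm high on top (62 mm in all); 0.3 to 0.6 kg, loose. Origin at the middle of its underside, z up. It starts just in front of the T-handle, in its way.
- blue_disc: Flat blue disc, 110 mm diameter, printed on the desk (does not stick up), to the left or right of the lane: the pot's new place. Origin at its middle.
- white_disc: Flat white disc, 110 mm diameter, printed on the desk in front of the handle: the pot's old place. Origin at its middle.
- mouse: Red computer mouse, 100 x 58 x 33 mm, loose, on the other side of the lane from the blue disc. Origin in the middle of its underside, length along its x. Leave alone.
- mug: White mug, 80 mm diameter, 90 mm high, loose. Origin under its middle. Leave alone.
- tape_dispenser: Black desk tape dispenser, 150 x 60 x 79 mm, loose. Origin under its middle. Leave alone.
- calculator: Grey calculator, 150 x 100 x 22 mm, loose. Origin under its middle. Leave alone.
Things that resemble listed ones, but are neither listed nor needed, are in the scene too. What is shaped like the pot but brown, purple or yellow is not meant.

How it is judged:
On the way, in this order (a step that is already met when the one before it is completed fails the run):
1. the pot stands wholly on the blue disc (horizontal distance between pot and blue_disc below 0.015 m and height (world z) of pot below 0.005 m and angle between pot's own z axis and vertical below 0.08 rad and linear speed of pot below 0.02 m/s), for 0.2 s.
2. the handle is held drawn out with the rider's pointer over the green band (x of rider in the frame of green_band between -0.007 and 0.007 m and value of joint slide above 0.02 m and velocity of joint slide between -0.02 and 0.02 m/s), for 0.5 s.
At the end, for the whole second after the job is handed in: The pot stands upright and at rest wholly on the blue disc (its middle within 15 mm of the disc's); the orange rider rests in its channel with its pointer over the green band (within 7 mm of the band's middle along the gauge); the handle is home (within 4 mm) (all of step 1 and x of rider in the frame of green_band between -0.007 and 0.007 m and linear speed of rider below 0.02 m/s and value of joint slide below 0.004 m); the robot touches nothing.
It fails at once if the pot is lifted or tipped (height (world z) of pot above 0.01 m or angle between pot's own z axis and vertical above 0.25 rad).
It fails at once if the handle snaps back (runs home faster than 0.4 m/s) (velocity of joint slide below -0.4 m/s).
It fails at once if the robot touches the rider (contact force between any of the fingers, the arm and rider above 0.2 N).
It fails at once if another desk thing is knocked from its place (by more than 20 mm) (distance of any of mouse, mug, tape_dispenser, calculator from where it was at the start of the episode above 0.02 m).
It also fails if it takes over 67 s, if anything falls off the work surface, if the arm or the gripper's body presses on something with over 40 N, if the wrist force passes 120 N, or if a joint passes its speed limit or range.

ROBOT

A 6-joint arm with a two-finger parallel gripper is mounted at the origin on the work surface. World frame = base frame: x ahead of the robot, y to its left, z up, the work surface at z = 0. Lengths are in m, angles in rad, forces in N, time in s.
With the tool pointing down it reaches from about 0.35 to 0.85 m from the base axis. Payload 8.1 kg.
Tool frame: the origin (TCP) lies at the centre of the arm's flange, where the gripper is bolted on; the fingertips stand 186 mm ahead of it and the grasp point (between the pads) lies 167 mm ahead of it; z points along the fingers, y is the direction in which the jaws open and shut (so a half turn about z gives the same grasp; the last joint's range is limited). The gripper opens to 93 mm and grips with 3 to 60 N. Pads are 15 mm wide; open, the fingers measure 128 mm over their backs; the gripper's body (75 mm by 188 mm) begins 65 mm behind the grasp point.
Start: joints at [1.095, 0.13, 1.488, -0, 1.523, -0.085], TCP at [0.229, 0.555, 0.405] pointing down, gripper open.
Joint ranges: [-2.96, 2.96], [-0.89, 2.26], [0.02, 2.5], [-1.34, 4.48], [0, 2.73], [-2.66, 2.66]. Speed limits (rad/s): [2.39, 2.39, 2.79, 3.14, 3.14, 3.14].

INTERFACE

Orientations are given as a rotation vector (axis times angle).
In Python, from plant import robot, viewer, order gives the robot as it stands.
- The arm moves only by the tool apply_moves, never from a script. Its argument "deltas" is a list of rows, each a list of 3 entries, a list of its own where there are three numbers: the finger opening in mm, from 0 to 93, then the shift along the tool's x, y, z in mm, then the turn about the tool's z in rad. In form: [[grip, [dx, dy, dz], yaw], ...]. A call has 1 to 5 rows; each row shifts and turns the commanded pose from where the row before left it, along the tool's axes as they then stand; what a row does not reach is not made up. A row lasts 1/8 s, in which the tool goes at most 62.5 mm and 10.7 degrees, less where a joint would pass 70% of its speed; a pose out of reach is approached as far as the arm can. A call is refused whole if a number of a shift passes 62.5 or a number of a turn 0.188, either way. A call with a gripper value outside its range is refused whole. The fingers move at their own pace and stop on an object; "grip_force" is the grip in N (left out, the last holds). Time passes only in rows, so rows that do not move let the fingers close. It gives the time, the measured TCP pose, the force and the opening at its end, in the units of the state.
- robot.read_state(): the state, without advancing time (a new reading comes with each control period).
- viewer.read_camera(name): name is "scene" or "top" or "wrist"; returns the picture (480x640x3 uint8, blue, green, red); there is no depth.
- viewer.get_calibration(name): a dict with "fx", "fy", "cx", "cy" (pixels), "R" (3x3) and "t" (3): a world point X has camera coordinates R X + t. Camera axes: x right, y down, z forward; pixel columns grow to the right and rows downward; lengths in m; the calibration is good to about 2 mm. A picture is of the moment at which its call begins: read the wrist's pose just before it. get_calibration takes no time and is no camera call; for the wrist camera it gives the pose at the moment of the call.
- order.close_job(): hands the job in, once; it reports no verdict.
The state is a dict: "t": time; "q": joint angles; "dq": joint speeds; "joint_torque": joint torques, N m; "tool_pos": TCP position; "orientation": TCP orientation; "force": force on the tool from outside, world axes, zero at the start; "wrist_torque": the same for the moment, N m; "opening": finger opening in m.
Only numpy, scipy, OpenCV 4.12 (cv2) and the standard library are available. Lean on these libraries where they do the work, as an engineer would, in place of code of your own. Each camera call takes 0.05 s, during which the arm holds its last target. There are 200 camera calls.

## Working session

There is one attempt and no reset: what is moved stays moved. The work goes in short steps, Python scripts to look and compute and a tool call to move; the robot and the scene stay as the last step left them, time stands still between calls to the robot, and variables do not carry over. Pictures are saved under pics/ and viewed, about 8 in all and at most 12, crops included, and the job is handed in when it is done.

Besides the shell and the picture viewer there is one more tool, called after ">>>" as name([rows], argument=value, ...), one row to a line, values as JSON. apply_moves: Moves the arm, as the interface text tells. Its arguments: {"type":"object","properties":{"deltas":{"type":"array"},"grip_force":{"type":"number"}},"required":["deltas"]}

```bash
ls; mkdir -p pics; python3 - <<'E'
from plant import robot, viewer, order
import cv2
s=robot.read_state(); print({k:s[k] for k in ('t','tool_pos','orientation','force','opening')})
for n in ('scene','top'):
    c=viewer.get_calibration(n); print(n,c)
    cv2.imwrite(f'pics/{n}0.png',viewer.read_camera(n))
E
```

```text
pics
{'t': 0.0, 'tool_pos': array([0.2284138 , 0.55457302, 0.40367924]), 'orientation': array([-6.09810442e-01, -3.08127747e+00,  2.79090399e-03]), 'force': array([0.66805032, 0.67701249, 0.54446445]), 'opening': 0.09287070757444815}
scene {'fx': 445.087839471143, 'fy': 445.087839471143, 'cx': 319.41146661749735, 'cy': 239.11213665683735, 'R': array([[-0.30989609,  0.95073727, -0.00794126],
       [ 0.60886643,  0.19203318, -0.76967846],
       [-0.73023701, -0.24335551, -0.63838234]]), 't': array([ 0.15533327, -0.31057538,  1.49876742])}
top {'fx': 465.1252783229677, 'fy': 465.1252783229677, 'cx': 315.15123316003746, 'cy': 238.57639473075918, 'R': array([[ 0.01907589, -0.9994815 ,  0.02593909],
       [-0.99604669, -0.0212488 , -0.08625243],
       [ 0.08675888, -0.0241912 , -0.99593558]]), 't': array([-0.02063305,  0.59172326,  1.18914504])}
```

View pics/top0.png

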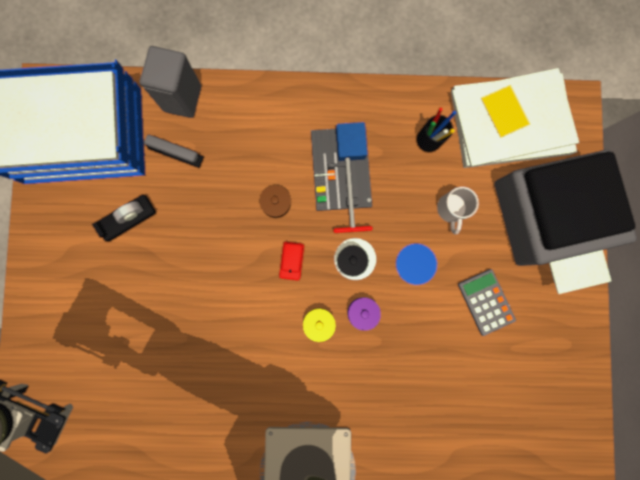

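View pics/scene0.png

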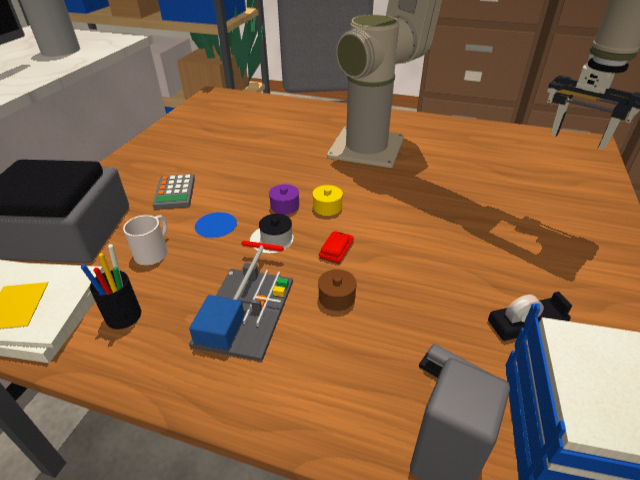

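The top view shows the lane roughly along image-up. The handle is at (352,229), the pot at (352,259), the blue disc at (416,264) and the mouse at (291,261). Of the bands, green is at about (321,198) and yellow at (321,189), so green is nearer the handle. The rider is at (331,175). Next I'll measure these in world coordinates.

```bash
cat > h.py <<'E'
import numpy as np, cv2
from plant import robot, viewer, order
from scipy.spatial.transform import Rotation as Ro
def ray(c,uv,z):
    uv=np.atleast_2d(uv).astype(float); R,t=c['R'],c['t']
    d=np.c_[(uv[:,0]-c['cx'])/c['fx'],(uv[:,1]-c['cy'])/c['fy'],np.ones(len(uv))]@R
    o=-R.T@t
    return o+d*((z-o[2])/d[:,2])[:,None]
def proj(c,X):
    p=np.atleast_2d(X)@c['R'].T+c['t']; return np.c_[c['fx']*p[:,0]/p[:,2]+c['cx'],c['fy']*p[:,1]/p[:,2]+c['cy']]
COL=dict(blue=((105,150,80),(125,255,255)),red=((0,180,90),(5,255,255)),green=((50,120,60),(80,255,255)),yellow=((24,180,120),(34,255,255)),orange=((6,190,190),(16,255,255)),black=((0,0,0),(180,255,45)))
def blobs(img,col,amin=15,roi=None):
    m=cv2.inRange(cv2.cvtColor(img,cv2.COLOR_BGR2HSV),*map(np.array,COL[col]))
    if col=='red': m|=cv2.inRange(cv2.cvtColor(img,cv2.COLOR_BGR2HSV),np.array((174,180,90)),np.array((180,255,255)))
    if roi: k=np.zeros_like(m); k[roi[1]:roi[3],roi[0]:roi[2]]=1; m=m*k
    cs,_=cv2.findContours(m,cv2.RETR_EXTERNAL,cv2.CHAIN_APPROX_NONE)
    return sorted([c[:,0] for c in cs if cv2.contourArea(c)>=amin],key=lambda c:-cv2.contourArea(c))
def cen(c): m=cv2.moments(c.reshape(-1,1,2)); return np.array([m['m10']/m['m00'],m['m01']/m['m00']])
def state():
    s=robot.read_state(); M=Ro.from_rotvec(s['orientation']).as_matrix()
    print('t %.2f'%s['t'],'pos',(s['tool_pos']*1000).round(1),'F',s['force'].round(1),'op %.1f'%(s['opening']*1000)); print('toolx',M[:,0].round(3),'y',M[:,1].round(3),'z',M[:,2].round(3),'q',np.round(s['q'],2)); return s,M
E
python3 - <<'E'
from h import *
img=cv2.imread('pics/top0.png'); c=viewer.get_calibration('top')
roi=(240,110,480,345)
for col,z in dict(blue=0,red=.047,green=.028,yellow=.028,orange=.026,black=.048).items():
    for b in blobs(img,col,6,roi):
        r=cv2.minAreaRect(b); print(col,cen(b).round(1),'area',cv2.contourArea(b),(ray(c,cen(b),z)[0]*1000).round(1),'rect',np.round(r[1],1),round(r[2],1),
          (ray(c,cv2.boxPoints(r),z)[:,:2]*1000).round(0).tolist() if col in('red',) else '')
for k in ('tool',): state()
E
```

```text
blue [416.1 263.8] area 1125.5 [ 532.5 -280.1    0. ] rect [38.2 37.5] 45.0 
blue [351.  140.7] area 855.0 [ 863.8 -101.7    0. ] rect [33.6 27.7] 87.0 
blue [441.  126.4] area 45.0 [ 910.5 -348.8    0. ] rect [ 2.8 25.5] 45.0 
red [291.4 260.6] area 706.0 [532.4  51.5  47. ] rect [21.  36.8] 7.1 [[489.0, 83.0], [582.0, 74.0], [577.0, 20.0], [483.0, 30.0]]
red [352.6 228.9] area 140.0 [ 617.3 -104.3   47. ] rect [ 4.9 37.2] 85.9 [[619.0, -56.0], [628.0, -151.0], [615.0, -152.0], [607.0, -57.0]]
red [437.  116.2] area 25.5 [ 921.9 -324.1   47. ] rect [ 3.6 12.1] 26.6 [[912.0, -314.0], [942.0, -329.0], [938.0, -337.0], [908.0, -323.0]]
green [473.  286.3] area 91.0 [ 475.7 -422.7   28. ] rect [ 7.9 15.1] 66.0 
green [321.2 198.8] area 31.5 [697.1 -22.6  28. ] rect [5. 8.] 90.0 
green [431.6 127.2] area 29.5 [ 898.1 -315.    28. ] rect [ 4.6 12.6] 15.3 
yellow [318.7 324.7] area 827.5 [370.1 -21.8  28. ] rect [33. 32.] 90.0 
yellow [320.5 189. ] area 28.0 [723.1 -20.2  28. ] rect [4. 7.] 90.0 
orange [331.1 177. ] area 7.5 [756.2 -47.8  26. ] rect [2. 4.] 90.0 
black [353.2 258.5] area 436.5 [ 541.  -106.4   48. ] rect [26.4 22.8] 26.6 
black [427.1 139.1] area 323.5 [ 858.9 -297.5   48. ] rect [24.7 28.3] 45.0 
black [439.7 121.4] area 35.0 [ 907.7 -331.1   48. ] rect [ 4.4 17.7] 42.7 
black [447.9 125.5] area 18.0 [ 897.  -352.8   48. ] rect [4.2 7.1] 45.0 
t 0.10 pos [228.4 554.6 403.8] F [ 0.1 -0.5 -0.3] op 92.9
toolx [-0.925  0.381  0.   ] y [ 0.381  0.925 -0.002] z [-0.001 -0.001 -1.   ] q [ 1.09  0.13  1.49 -0.    1.52 -0.09]
```

>>> apply_moves([
  [93, [-46.5, -40.3, 0], 0],
  [93, [-46.5, -40.3, 0], 0],
  [93, [-46.5, -40.3, 0], 0],
  [93, [-46.5, -40.3, 0], 0],
  [93, [-46.5, -40.3, 0], 0],
])

```text
t: 0.72
tool_pos: [0.3671, 0.278, 0.4044]
orientation: [-0.609, -3.082, 0.0]
force: [0.9, 0.1, -0.2]
opening: 0.0929
```

>>> apply_moves([
  [93, [-46.5, -40.3, 0], 0],
  [93, [-46.5, -40.3, 0], 0],
  [93, [-46.5, -40.3, 0], 0],
  [93, [-46.5, -40.3, 0], 0],
  [93, [-46.5, -40.3, 0], 0],
])

```text
t: 1.35
tool_pos: [0.5054, 0.003, 0.4045]
orientation: [-0.61, -3.082, -0.0]
force: [0.4, 1.3, 0.2]
opening: 0.0928
```

>>> apply_moves([
  [93, [-46.5, -40.3, 0], 0],
  [93, [-46.5, -40.3, 0], 0],
  [93, [0, 0, 0], -0.16],
  [93, [0, 0, 0], -0.16],
  [93, [0, 0, 0], -0.16],
])

```text
t: 1.98
tool_pos: [0.5602, -0.1053, 0.404]
orientation: [0.147, -3.137, -0.001]
force: [-1.1, -0.4, -0.3]
opening: 0.093
```

```bash
python3 - <<'E'
from h import *
s,M=state()
c=viewer.get_calibration('wrist'); img=viewer.read_camera('wrist'); cv2.imwrite('pics/w1.png',img)
np.savez('w1.npz',**c)
o=-c['R'].T@c['t']; print('cam',o,'in tool',M.T@(o-s['tool_pos']),'\n',(c['R']@M).round(3),c['fx'])
E
```

```text
t 1.98 pos [ 560.2 -105.3  404. ] F [-1.1 -0.4 -0.3] op 93.0
toolx [-0.996 -0.094  0.001] y [-0.094  0.996  0.001] z [-0.001  0.    -1.   ] q [-0.28  0.05  1.57  0.    1.52 -1.94]
cam [ 0.48973025 -0.11273629  0.38357405] in tool [ 0.0707954  -0.00086062  0.02048551] 
 [[-0.     1.     0.001]
 [-0.967 -0.    -0.254]
 [-0.254 -0.001  0.967]] 348.7141377433388
```

View pics/w1.png

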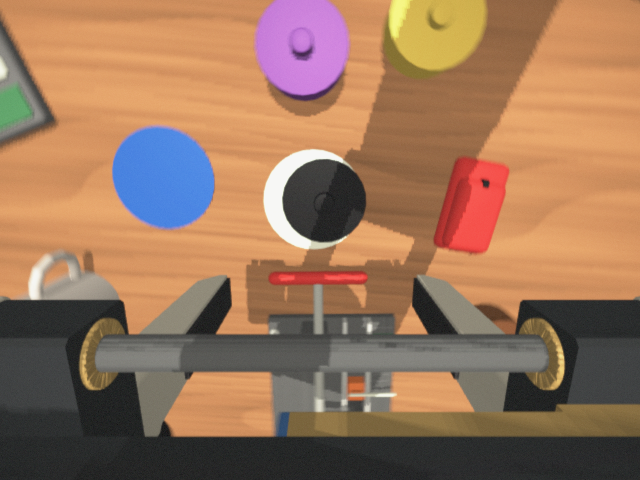

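The wrist view shows the pot's black lid at (324,201), the blue disc at (163,177) and the handle bar at (318,278). The gauge bands are hidden by the gripper.

>>> apply_moves([
  [93, [-50, 0, 0], 0],
  [93, [-50, 0, 0], 0],
  [93, [-50, 0, 0], 0],
  [93, [-50, 0, 0], 0],
  [93, [0, 0, 0], 0],
])

```text
t: 2.65
tool_pos: [0.7617, -0.0864, 0.3985]
orientation: [0.138, -3.132, -0.003]
force: [-1.2, 0.2, -0.7]
opening: 0.0931
```

```bash
python3 - <<'E'
from h import *
img=cv2.imread('pics/w1.png'); c=dict(np.load('w1.npz'))
def ell(b,z):
    P=ray(c,b,z)[:,:2]*1000; (x,y),r=cv2.minEnclosingCircle(P.astype(np.float32)); e=cv2.fitEllipse(P.astype(np.float32)); return np.round([x,y,r],1),np.round(e[0]+e[1],1)
roi=(60,100,420,300)
print('disc',ell(blobs(img,'blue',500,roi)[0],0)); print('lid',ell(blobs(img,'black',500,(260,140,380,258))[0],.048))
b=blobs(img,'red',200,roi)[0]; r=cv2.minAreaRect(b); print('handle',(ray(c,cv2.boxPoints(r),.042)*1000).round(1).tolist(),(ray(c,cen(b),.042)*1000).round(1))
s,M=state(); c=viewer.get_calibration('wrist'); img=viewer.read_camera('wrist'); cv2.imwrite('pics/w2.png',img); np.savez('w2.npz',**c)
E
```

```text
disc (array([ 536. , -281.3,   54. ]), array([ 535.9, -281.3,  103.9,  107.1]))
lid (array([ 537.9, -103.8,   38.7]), array([538.9, -90.9,  37.3,  82.1]))
handle [[616.6, -155.5, 42.0], [607.2, -55.4, 42.0], [619.3, -53.9, 42.0], [628.8, -154.8, 42.0]] [[ 617.9 -104.7   42. ]]
t 2.65 pos [761.7 -86.4 398.5] F [-1.2  0.2 -0.7] op 93.1
toolx [-0.996 -0.088  0.006] y [-0.088  0.996  0.002] z [-0.007  0.001 -1.   ] q [-0.18  0.61  0.91  0.    1.63 -1.84]
```

View pics/w2.png

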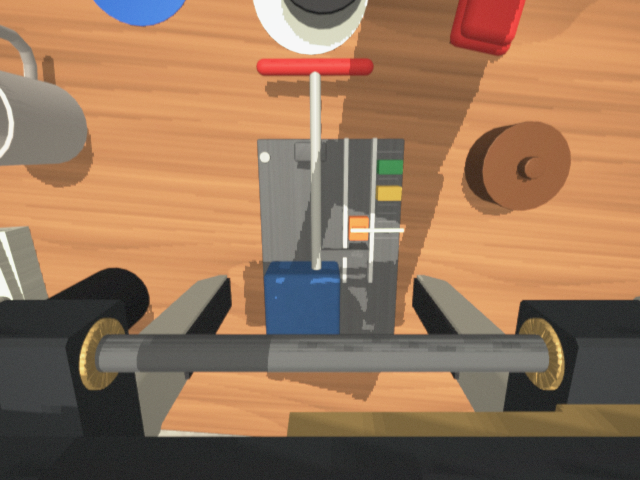

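The view shows green at (390,167), yellow at (390,193), the rider at (358,228) with its pointer at row 230, and the handle at (315,67).

```bash
python3 - <<'E'
from h import *
img=cv2.imread('pics/w1.png'); c=dict(np.load('w1.npz'))
g=cv2.cvtColor(img,cv2.COLOR_BGR2GRAY); 
m=((g<75)*255).astype(np.uint8); k=np.zeros_like(m); cv2.circle(k,(324,201),50,1,-1); m=cv2.morphologyEx(m*k,cv2.MORPH_OPEN,np.ones((5,5)))
b=max(cv2.findContours(m,0,1)[0],key=cv2.contourArea); h=cv2.convexHull(b)[:,0]; P=(ray(c,h,.048)[:,:2]*1000).astype(np.float32); print('lid',cv2.fitEllipse(P),cv2.minEnclosingCircle(P),[int(v) for v in cv2.boundingRect(b)])
img=cv2.imread('pics/w2.png'); c=dict(np.load('w2.npz'))
roi=(240,50,410,300)
hb=blobs(img,'red',200,(240,50,400,85))[0]; box=cv2.boxPoints(cv2.minAreaRect(hb)); P=ray(c,box,.043)*1000; print('bar',P.round(1).tolist(),(ray(c,cen(hb),.043)*1000).round(1))
H=ray(c,cen(hb),.043)[0]*1000
L=P[np.argsort(P[:,1])]; v=L[2:].mean(0)-L[:2].mean(0); yaw=np.arctan2(-v[0],v[1]); print('yaw from bar',yaw,'len',np.linalg.norm(v))
# base left edge: dark grey plate outline gives another yaw
for yw in (yaw,.088):
    R=np.array([[np.cos(yw),-np.sin(yw)],[np.sin(yw),np.cos(yw)]])
    for col,z in dict(green=.028,yellow=.028,orange=.026).items():
        for bb in blobs(img,col,20,roi):
            w=ray(c,bb,z)[:,:2]*1000; q=(w-H[:2])@R; print(round(yw,3),col,'gauge x',(q.min(0)+[-178,0]).round(1),(q.max(0)+[-178,0]).round(1))
    w=ray(c,[[390,231],[372,230]],.028)[:,:2]*1000; print('pointer',((w-H[:2])@R+[-178,0]).round(1))
    w=ray(c,[[258,140],[405,139],[345,139],[345,245],[375,139],[371,280]],.02)[:,:2]*1000; print('edges',((w-H[:2])@R+[-178,0]).round(1).tolist())
E
```

```text
lid ((537.3814697265625, -105.63601684570312), (78.56198120117188, 79.82344818115234), 11.669578552246094) ((537.346923828125, -105.62821960449219), 39.979976654052734) [283, 160, 83, 82]
bar [[617.5, -156.1, 43.0], [608.7, -55.7, 43.0], [620.7, -54.3, 43.0], [629.6, -155.6, 43.0]] [[620.  -95.5  43. ]]
yaw from bar 0.08768984828862257 len 101.23094702985682
0.088 green gauge x [-99.3  51.2] [-86.8  74.9]
pointer [[-28.   66.9]
 [-29.1  48.3]]
edges [[-118.4, -66.3], [-119.3, 78.9], [-119.3, 19.6], [-11.0, 21.4], [-119.3, 49.2], [28.6, 50.4]]
0.088 green gauge x [-99.3  51.1] [-86.8  74.9]
pointer [[-28.   66.9]
 [-29.1  48.3]]
edges [[-118.4, -66.3], [-119.3, 78.8], [-119.3, 19.6], [-11.0, 21.3], [-119.3, 49.2], [28.6, 50.4]]
```

>>> apply_moves([
  [93, [45, 0, 20], 0],
  [93, [45, 0, 20], 0],
  [93, [45, 0, 20], 0],
  [93, [45, 0.6, 20], 0],
  [93, [44.4, 0.6, 0], 0],
])

```text
t: 3.32
tool_pos: [0.5323, -0.1057, 0.3235]
orientation: [0.137, -3.137, -0.0]
force: [-0.6, 0.1, 1.2]
opening: 0.0931
```

```bash
python3 - <<'E'
from h import *
s,M=state(); print('to pot (tool mm)',M.T@(np.array([.538,-.105,.201])-s['tool_pos'])*1000)
E
```

```text
t 3.33 pos [ 532.3 -105.7  323.5] F [-0.6  0.1  1.2] op 93.1
toolx [-0.996 -0.087  0.001] y [-0.087  0.996  0.   ] z [-0.002  0.    -1.   ] q [-0.29  0.03  1.74 -0.    1.37 -1.95]
to pot (tool mm) [ -5.96020883   0.12660095 122.52463514]
```

>>> apply_moves([
  [93, [0, 0, 30], 0],
  [93, [0, 0, 30], 0],
  [93, [0, 0, 0], 0],
])

```text
t: 3.7
tool_pos: [0.5335, -0.1056, 0.2633]
orientation: [0.137, -3.135, -0.002]
force: [0.4, 0.4, -0.2]
opening: 0.0933
```

```bash
python3 - <<'E'
from h import *
s,M=state(); print('to pot (tool mm)',M.T@(np.array([.538,-.105,.201])-s['tool_pos'])*1000)
E
```

```text
t 3.70 pos [ 533.5 -105.6  263.3] F [ 0.4  0.4 -0.2] op 93.3
toolx [-0.996 -0.088  0.003] y [-0.088  0.996  0.001] z [-0.003  0.001 -1.   ] q [-0.29  0.1   1.79 -0.    1.26 -1.95]
to pot (tool mm) [-4.71840423  0.08740506 62.3116492 ]
```

Lower onto the pot, then close gently.

>>> apply_moves([
  [93, [-4.5, 0, 20], 0],
  [93, [0, 0, 20], 0],
  [93, [0, 0, 20], 0],
  [82, [0, 0, 2], 0],
  [82, [0, 0, 0], 0],
], grip_force=3)

```text
t: 4.32
tool_pos: [0.5407, -0.1054, 0.2033]
orientation: [-0.14, 3.138, 0.0]
force: [-0.7, 1.7, -0.5]
opening: 0.0823
```

>>> apply_moves([
  [81, [0, 0, 0], 0],
  [81, [0, 0, 0], 0],
])

```text
t: 4.58
tool_pos: [0.5407, -0.1055, 0.2036]
orientation: [-0.14, 3.137, -0.0]
force: [-0.4, 1.2, -0.6]
opening: 0.0816
```

```bash
python3 - <<'E'
from h import *
s,M=state(); cv2.imwrite('pics/w3.png',viewer.read_camera('wrist'))
print('to disc (tool mm)',M.T@(np.array([.535,-.281,.201])-s['tool_pos'])*1000)
E
```

```text
t 4.58 pos [ 540.7 -105.5  203.6] F [-0.4  1.2 -0.6] op 81.6
toolx [-0.996 -0.089 -0.001] y [-0.089  0.996 -0.   ] z [ 0.001 -0.    -1.   ] q [-0.29  0.19  1.81  0.    1.14 -1.95]
to disc (tool mm) [  21.37249872 -174.31682521    2.61276934]
```

View pics/w3.png

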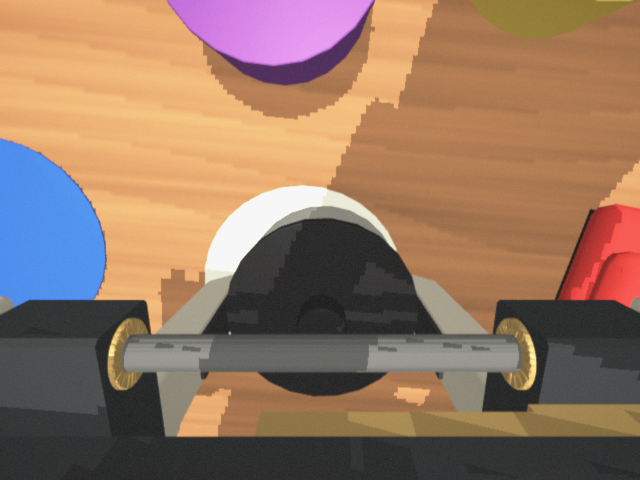

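The lid (81.6 mm measured) is held between the pads, its robot-side edge at (320,219). I'll check the pot's offset from the tool before sliding it.

```bash
python3 - <<'E'
from h import *
s,M=state(); c=viewer.get_calibration('wrist'); img=cv2.imread('pics/w3.png')
e=ray(c,[[320,219]],.048)[0]; print('pot-tool along toolx mm',(M.T@(e-s['tool_pos'])*1000)[0]-41)
k=ray(c,[[322,296],[322,318]],.062)*1000; print(k.round(1))
b=blobs(img,'blue',500,(0,100,120,300))[0]; P=ray(c,b[(b[:,0]>3)&(b[:,1]<297)],0)[:,:2]*1000
A=np.c_[2*P,np.ones(len(P))]; x=np.linalg.lstsq(A,(P**2).sum(1),rcond=None)[0]; print('disc fit',x[:2],np.sqrt(x[2]+x[:2]@x[:2]))
E
```

```text
t 4.62 pos [ 540.7 -105.5  203.6] F [0.9 1.5 1.1] op 81.8
toolx [-0.996 -0.089 -0.001] y [-0.089  0.996 -0.   ] z [ 0.001 -0.    -1.   ] q [-0.29  0.19  1.81  0.    1.14 -1.95]
pot-tool along toolx mm 3.3518728507146633
[[ 523.3 -107.8   62. ]
 [ 532.3 -107.    62. ]]
disc fit [ 528.96053063 -271.44520878] 45.44643713177549
```

>>> apply_moves([
  [81, [1, -10, 0], 0],
  [81, [2, -20, 0], 0],
  [81, [2, -20, 0], 0],
  [81, [2, -20, 0], 0],
  [81, [2, -20, 0], 0],
])

```text
t: 5.25
tool_pos: [0.5392, -0.1976, 0.2027]
orientation: [0.139, -3.138, -0.0]
force: [0.0, 3.2, 2.2]
opening: 0.0816
```

>>> apply_moves([
  [81, [2, -20, 0], 0],
  [81, [2, -20, 0], 0],
  [81, [2, -20, 0], 0],
  [81, [1.5, -15, 0], 0],
  [81, [1, -9.8, 0], 0],
])

```text
t: 5.88
tool_pos: [0.5383, -0.2822, 0.2026]
orientation: [0.139, -3.138, -0.0]
force: [0.7, 4.5, 2.3]
opening: 0.0818
```

>>> apply_moves([
  [81, [0, 0, 0], 0],
  [81, [0, 0, 0], 0],
])

```text
t: 6.12
tool_pos: [0.5384, -0.2813, 0.2027]
orientation: [0.14, -3.138, 0.001]
force: [-0.5, -1.7, -0.9]
opening: 0.0816
```

```bash
python3 - <<'E'
from h import *
s,M=state(); c=viewer.get_calibration('wrist'); a=viewer.read_camera('wrist'); cv2.imwrite('pics/w4.png',a)
t=viewer.read_camera('top'); sc=viewer.read_camera('scene'); cv2.imwrite('pics/t4.png',t); cv2.imwrite('pics/s4.png',sc)
print('pot est',(s['tool_pos']+M[:,0]*.00335)*1000)
crop=cv2.resize(sc[170:290,140:340],None,fx=2.4,fy=2.4)
cv2.imwrite('pics/c4.png',np.vstack([cv2.resize(a,(400,300)),cv2.resize(crop,(400,300))]))
E
```

```text
t 6.12 pos [ 538.4 -281.3  202.7] F [-0.5 -1.7 -0.9] op 81.6
toolx [-0.996 -0.089  0.   ] y [-0.089  0.996 -0.001] z [-0.    -0.001 -1.   ] q [-0.57  0.33  1.64 -0.    1.17 -2.23]
pot est [ 535.07673803 -281.58868308  202.67852325]
```

View pics/c4.png

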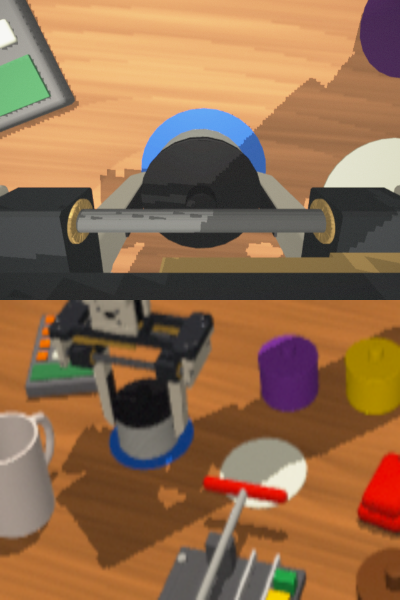

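The pot stands on the blue disc, with a blue rim visible all round. I'll release it, rise, and move to the handle.

>>> apply_moves([
  [93, [0, 0, 0], 0],
  [93, [0, 0, 0], 0],
  [93, [0, 0, 0], 0],
  [93, [0, 0, -20], 0],
  [93, [0, 0, -40], 0],
])

```text
t: 6.9
tool_pos: [0.5377, -0.2807, 0.2626]
orientation: [0.14, -3.136, -0.003]
force: [0.0, -0.9, 0.4]
opening: 0.093
```

>>> apply_moves([
  [93, [0, 0, -50], 0],
  [60, [-32.3, 42, -10], 0],
  [40, [-32.3, 42, 0], 0],
  [40, [-32.3, 42, 0], 0],
  [40, [-32.3, 42, 0], 0],
])

```text
t: 7.52
tool_pos: [0.6531, -0.1009, 0.3249]
orientation: [-0.14, 3.136, -0.001]
force: [0.3, -0.5, 0.4]
opening: 0.0574
```

>>> apply_moves([
  [40, [0, 0, 0], 0],
  [40, [0, 0, 0], 0],
])

```text
t: 7.78
tool_pos: [0.6521, -0.1025, 0.3238]
orientation: [-0.141, 3.138, -0.001]
force: [-0.4, 0.1, -0.0]
opening: 0.0412
```

```bash
python3 - <<'E'
from h import *
s,M=state(); t=viewer.read_camera('top'); cv2.imwrite('pics/t5.png',t); c=viewer.get_calibration('top')
b=blobs(t,'blue',50,(380,230,450,300)); print('disc',[ (ray(c,cen(x),0)[0]*1000).round(1) for x in b])
g=cv2.cvtColor(t,6); m=((g<45)*255).astype(np.uint8); k=np.zeros_like(m); cv2.circle(k,(416,262),25,1,-1); bb=max(cv2.findContours(m*k,0,1)[0],key=cv2.contourArea)
P=(ray(c,cv2.convexHull(bb)[:,0],.048)[:,:2]*1000).astype(np.float32); print('lid',cv2.minEnclosingCircle(P))
H=np.array([.6189,-.1052]); X=H+.0335*np.array([.996,.088]); print('hook pose (tool mm)',M.T@(np.r_[X,.206]-s['tool_pos'])*1000)
w=viewer.read_camera('wrist'); cv2.imwrite('pics/c5.png',np.vstack([cv2.resize(w,(400,300)),cv2.resize(t[160:310,260:460],(400,300))]))
E
```

```text
t 7.78 pos [ 652.1 -102.5  323.8] F [-0.4  0.1 -0. ] op 41.2
toolx [-0.996 -0.09  -0.001] y [-0.09   0.996 -0.001] z [ 0.001 -0.001 -1.   ] q [-0.23  0.34  1.4  -0.    1.41 -1.89]
disc [array([ 490.2, -291. ,    0. ])]
lid ((535.0537109375, -280.7409973144531), 37.57212448120117)
hook pose (tool mm) [-5.94310545e-02  2.86003915e-01  1.17799507e+02]
```

View pics/c5.png

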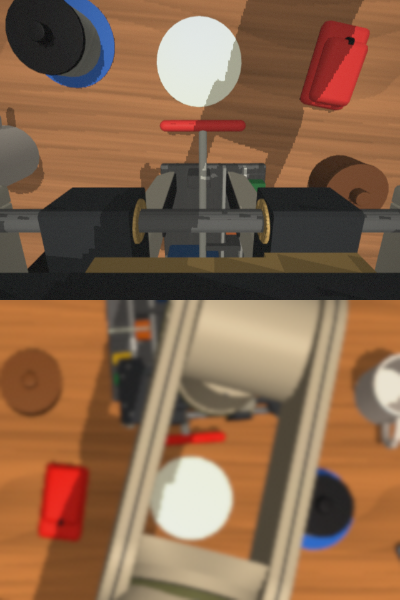

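The fingers straddle the rod behind the bar, and the pot reads (535,-281) against the disc at (535.5,-281). I'll go down and make gentle contact.

>>> apply_moves([
  [40, [0, 0, 35], 0],
  [40, [0, 0, 35], 0],
  [40, [0, 0, 30], 0],
  [40, [0, 0, 17], 0],
  [40, [0, 0, 0], 0],
])

```text
t: 8.5
tool_pos: [0.6513, -0.103, 0.2045]
orientation: [0.138, -3.136, -0.001]
force: [-0.1, 0.3, -0.2]
opening: 0.04
```

>>> apply_moves([
  [40, [5, 0, 0], 0],
  [40, [5, 0, 0], 0],
  [40, [4, 0, 0], 0],
  [40, [0, 0, 0], 0],
])

```text
t: 9.0
tool_pos: [0.6381, -0.1036, 0.2063]
orientation: [-0.14, 3.138, -0.0]
force: [0.2, -0.3, -1.0]
opening: 0.0395
```

```bash
python3 - <<'E'
from h import *
s,M=state(); H=np.array([.6189,-.1052]); print('gauge x of tool',((s['tool_pos'][:2]-H)@[.996,.088])*1000-178,'y',((s['tool_pos'][:2]-H)@[-.088,.996])*1000)
E
```

```text
t 9.00 pos [ 638.1 -103.6  206.3] F [ 0.2 -0.3 -1. ] op 39.5
toolx [-0.996 -0.089 -0.001] y [-0.089  0.996 -0.   ] z [ 0.001 -0.    -1.   ] q [-0.24  0.42  1.52 -0.    1.2  -1.9 ]
gauge x of tool -158.77146239772995 y -0.07545848159949535
```

>>> apply_moves([
  [40, [3, 0, 0], 0],
  [40, [3, 0, 0], 0],
  [40, [3, 0, 0], 0],
  [40, [3, 0, 0], 0],
  [40, [0, 0, 0], 0],
])

```text
t: 9.62
tool_pos: [0.6263, -0.1047, 0.206]
orientation: [-0.14, 3.138, -0.0]
force: [3.5, 1.3, 1.3]
opening: 0.0401
```

>>> apply_moves([
  [40, [6, 0, 0], 0],
  [40, [6, 0, 0], 0],
  [40, [6, 0, 0], 0],
  [40, [6, 0, 0], 0],
  [40, [6, 0, 0], 0],
])

```text
t: 10.25
tool_pos: [0.5968, -0.1073, 0.2061]
orientation: [-0.14, 3.136, -0.0]
force: [7.3, 0.5, -2.7]
opening: 0.0396
```

>>> apply_moves([
  [40, [4, 0, 0], 0],
  [40, [4, 0, 0], 0],
  [40, [2, 0, 0], 0],
  [40, [0, 0, 0], 0],
  [40, [0, 0, 0], 0],
])

```text
t: 10.88
tool_pos: [0.587, -0.1082, 0.2061]
orientation: [-0.14, 3.136, -0.0]
force: [8.1, 1.4, -2.0]
opening: 0.0399
```

```bash
python3 - <<'E'
from h import *
s,M=state(); H=np.array([.6189,-.1052]); gx=((s['tool_pos'][:2]-H)@[.996,.088])*1000-178; print('gauge x of tool',gx,'slide est',-163.5-gx,'Fx',s['force'])
t=viewer.read_camera('top'); sc=viewer.read_camera('scene'); w=viewer.read_camera('wrist')
cv2.imwrite('pics/t6.png',t); cv2.imwrite('pics/s6.png',sc); 
cv2.imwrite('pics/c6.png',np.vstack([cv2.resize(w,(400,300)),cv2.resize(sc[220:370,180:380],(400,300),interpolation=2)]))
E
```

```text
t 10.88 pos [ 587.  -108.2  206.1] F [ 8.1  1.4 -2. ] op 39.9
toolx [-0.996 -0.089 -0.002] y [-0.089  0.996 -0.   ] z [ 0.002 -0.    -1.   ] q [-0.27  0.3   1.67  0.    1.17 -1.93]
gauge x of tool -210.00185442731836 slide est 46.501854427318364 Fx [ 8.096639    1.3853156  -1.99311819]
```

View pics/c6.png

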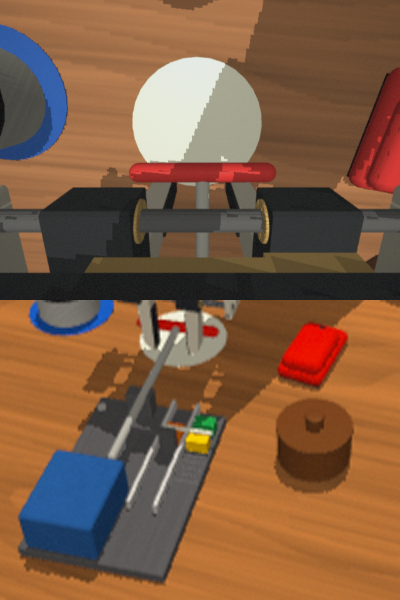

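The handle is out about 46 mm and the force agrees (8.1 N, expected 8.4). The rider moves forward, and the pointer in the scene view is just short of green. I'll draw it further and measure the rider against the bands.

>>> apply_moves([
  [40, [4, 0, 0], 0],
  [40, [5, 0, 0], 0],
  [40, [5, 0, 0], 0],
  [40, [4, 0, 0], 0],
  [40, [0, 0, 0], 0],
])

```text
t: 11.65
tool_pos: [0.5692, -0.1098, 0.2062]
orientation: [-0.14, 3.135, -0.0]
force: [10.4, 0.4, -4.7]
opening: 0.0397
```

```bash
python3 - <<'E'
from h import *
s,M=state(); H=np.array([.6189,-.1052]); gx=((s['tool_pos'][:2]-H)@[.996,.088])*1000-178; print('slide est',-163.5-gx,'F',s['force'])
sc=viewer.read_camera('scene'); c=viewer.get_calibration('scene'); cv2.imwrite('pics/s7.png',sc)
R=np.array([[.996,-.088],[.088,.996]])
def G(p,z): return ((ray(c,p,z)[:,:2]*1000-H*1000)@R-[178,0]).round(1)
for f in ('s6','s7','scene0'):
  im=cv2.imread(f'pics/{f}.png')
  for col,z in dict(green=.028,yellow=.028,orange=.026).items():
    for b in blobs(im,col,3,(250,260,305,320)): print(f,col,cen(b).round(1),'c',G(cen(b),z)[0],G(b,z).min(0),G(b,z).max(0))
p=np.array([[-70,66],[-93,66],[-22-64.5,66]]); W=(p+[178,0])@R.T/1000+H; print('px of gauge x -70,-93,-86.5 at z.029',proj(c,np.c_[W,[.029]*3]).round(1).tolist())
cv2.imwrite('pics/c7.png',cv2.resize(sc[265:315,250:310],None,fx=8,fy=8,interpolation=2))
E
```

```text
t 11.65 pos [ 569.2 -109.8  206.2] F [10.4  0.4 -4.7] op 39.7
toolx [-0.996 -0.089 -0.003] y [-0.089  0.996 -0.   ] z [ 0.003 -0.    -1.   ] q [-0.28  0.26  1.72  0.    1.16 -1.94]
slide est 64.38522395802252 F [10.40562914  0.35650656 -4.74820658]
s6 green [282.3 281. ] c [-87.8  77.8] [-97.8  65.7] [-75.3  92.2]
s6 yellow [278.4 289.1] c [-62.3  76.7] [-68.1  65.4] [-57.3  87.6]
s7 green [282.2 283.7] c [-79.7  80.1] [-86.9  66.6] [-71.4  92.2]
s7 yellow [278.7 288.4] c [-64.5  76.7] [-72.4  65.4] [-57.3  87.6]
scene0 green [282.2 282. ] c [-84.5  78.7] [-97.4  65.7] [-71.4  92.2]
scene0 yellow [278.7 288.4] c [-64.5  76.7] [-72.4  65.4] [-57.3  87.6]
scene0 orange [261.9 301.8] c [-21.6  53.2] [-28.7  42.6] [-15.8  55.6]
px of gauge x -70,-93,-86.5 at z.029 [[274.6, 285.5], [277.8, 278.1], [276.9, 280.2]]
```

View pics/c7.png

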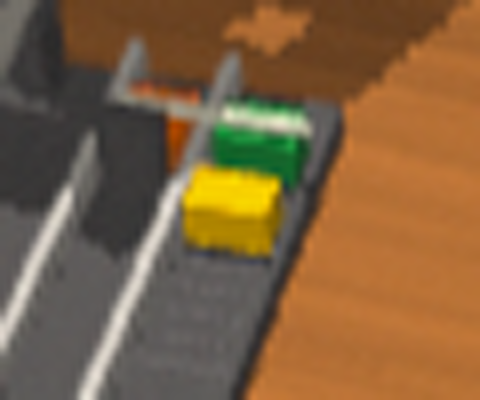

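The pointer already lies over the green block's top. I'll refine with the bar position in the wrist view and a profile along the band in the scene view.

```bash
python3 - <<'E'
from h import *
H=np.array([.6189,-.1052]); R=np.array([[.996,-.088],[.088,.996]])
cw=viewer.get_calibration('wrist'); w=viewer.read_camera('wrist')
b=blobs(w,'red',200,(150,230,480,310))[0]; P=ray(cw,cv2.boxPoints(cv2.minAreaRect(b)),.043)[:,:2].mean(0); print('bar now gauge',((P-H)@R*1000-[178,0]).round(1), [int(v) for v in cv2.boundingRect(b)])
c=viewer.get_calibration('scene'); xs=np.arange(-110,-48,2.)
for y in (68,76):
  W=(np.c_[xs,xs*0+y]+[178,0])@R.T/1000+H; uv=proj(c,np.c_[W,xs*0+.028]).astype(np.float32)
  for f in ('scene0','s7'):
    v=cv2.remap(cv2.imread(f'pics/{f}.png'),uv[:,:1],uv[:,1:],1)[:,0]; print(y,f,[(int(x),*map(int,q)) for x,q in zip(xs,v)])
E
```

```text
bar now gauge [-2.448e+02 -2.000e-01] [207, 261, 235, 31]
68 scene0 [(-110, 55, 112, 182), (-108, 58, 111, 176), (-106, 63, 107, 161), (-104, 70, 102, 141), (-102, 78, 97, 122), (-100, 85, 108, 101), (-98, 87, 130, 82), (-96, 78, 157, 54), (-94, 71, 166, 36), (-92, 68, 162, 34), (-90, 69, 162, 35), (-88, 69, 161, 35), (-86, 67, 153, 35), (-84, 57, 135, 29), (-82, 47, 112, 23), (-80, 44, 103, 21), (-78, 50, 98, 34), (-76, 59, 95, 50), (-74, 66, 107, 99), (-72, 53, 136, 158), (-70, 15, 176, 219), (-68, 2, 198, 239), (-66, 0, 207, 246), (-64, 0, 207, 246), (-62, 0, 210, 247), (-60, 0, 207, 243), (-58, 0, 192, 233), (-56, 0, 159, 201), (-54, 0, 134, 177), (-52, 0, 137, 180), (-50, 22, 126, 159)]
68 s7 [(-110, 37, 71, 113), (-108, 43, 73, 113), (-106, 48, 74, 107), (-104, 54, 74, 97), (-102, 57, 69, 85), (-100, 66, 80, 77), (-98, 71, 93, 71), (-96, 106, 143, 113), (-94, 141, 181, 156), (-92, 178, 212, 204), (-90, 153, 188, 175), (-88, 110, 159, 115), (-86, 74, 150, 51), (-84, 57, 133, 28), (-82, 47, 111, 22), (-80, 45, 104, 24), (-78, 51, 98, 35), (-76, 59, 95, 50), (-74, 65, 105, 96), (-
[... 823 characters left out ...]
 (-54, 0, 138, 181), (-52, 0, 133, 175), (-50, 0, 132, 174)]
76 s7 [(-110, 35, 68, 112), (-108, 35, 68, 112), (-106, 35, 67, 111), (-104, 38, 65, 102), (-102, 44, 64, 86), (-100, 54, 68, 65), (-98, 70, 108, 68), (-96, 96, 150, 92), (-94, 140, 192, 152), (-92, 161, 202, 183), (-90, 161, 192, 187), (-88, 112, 160, 117), (-86, 80, 147, 67), (-84, 62, 144, 32), (-82, 49, 116, 24), (-80, 42, 101, 20), (-78, 42, 102, 20), (-76, 42, 102, 21), (-74, 38, 112, 50), (-72, 20, 148, 145), (-70, 6, 190, 211), (-68, 0, 214, 246), (-66, 0, 208, 246), (-64, 0, 208, 247), (-62, 0, 207, 246), (-60, 0, 200, 241), (-58, 0, 178, 224), (-56, 0, 151, 199), (-54, 0, 135, 179), (-52, 0, 133, 175), (-50, 0, 133, 175)]
```

Scene cues: the pointer is at about −88 to −91 and green is centred at −91 to −93. The bar in the wrist view gives slide ≈ 66.8 mm. Another 3 mm centres it within tolerance, then I hold for about 1.2 s.

>>> apply_moves([
  [40, [1.5, 0, 0], 0],
  [40, [1.5, 0, 0], 0],
  [40, [0, 0, 0], 0],
  [40, [0, 0, 0], 0],
  [40, [0, 0, 0], 0],
])

```text
t: 12.38
tool_pos: [0.5664, -0.11, 0.2061]
orientation: [-0.14, 3.135, -0.0]
force: [10.4, 0.6, -4.3]
opening: 0.0402
```

>>> apply_moves([
  [40, [0, 0, 0], 0],
  [40, [0, 0, 0], 0],
  [40, [0, 0, 0], 0],
  [40, [0, 0, 0], 0],
  [40, [0, 0, 0], 0],
])

```text
t: 13.0
tool_pos: [0.5664, -0.11, 0.2061]
orientation: [-0.14, 3.135, -0.0]
force: [9.9, 0.8, -4.7]
opening: 0.0399
```

```bash
python3 - <<'E'
from h import *
s,M=state()
H=np.array([.6189,-.1052]); R=np.array([[.996,-.088],[.088,.996]]); print('slide est',-163.5+178-((s['tool_pos'][:2]-H)@R*1000)[0])
sc=viewer.read_camera('scene'); cv2.imwrite('pics/s8.png',sc); c=viewer.get_calibration('scene'); xs=np.arange(-104,-78,2.)
for y in (68,76):
  W=(np.c_[xs,xs*0+y]+[178,0])@R.T/1000+H; uv=proj(c,np.c_[W,xs*0+.028]).astype(np.float32)
  v=cv2.remap(sc,uv[:,:1],uv[:,1:],1)[:,0]; print(y,[(int(x),*map(int,q)) for x,q in zip(xs,v)])
E
```

```text
t 13.00 pos [ 566.4 -110.   206.1] F [ 9.9  0.8 -4.7] op 39.9
toolx [-0.996 -0.089 -0.003] y [-0.089  0.996 -0.   ] z [ 0.003 -0.    -1.   ] q [-0.28  0.25  1.73  0.    1.16 -1.94]
slide est 67.16785126532008
68 [(-104, 54, 72, 97), (-102, 58, 69, 85), (-100, 86, 101, 102), (-98, 123, 149, 135), (-96, 157, 190, 177), (-94, 156, 189, 178), (-92, 136, 163, 156), (-90, 99, 146, 99), (-88, 67, 137, 46), (-86, 65, 147, 35), (-84, 57, 134, 28), (-82, 46, 111, 22), (-80, 43, 102, 21)]
76 [(-104, 40, 67, 103), (-102, 44, 64, 86), (-100, 51, 66, 65), (-98, 110, 131, 129), (-96, 156, 181, 180), (-94, 176, 202, 203), (-92, 139, 169, 158), (-90, 93, 135, 98), (-88, 72, 145, 49), (-86, 66, 151, 34), (-84, 64, 146, 36), (-82, 49, 116, 25), (-80, 42, 101, 20)]
```

The pointer stays within green's top face. I'll hold a little longer, then let the handle back slowly.

>>> apply_moves([
  [40, [0, 0, 0], 0],
  [40, [0, 0, 0], 0],
  [40, [0, 0, 0], 0],
  [40, [-2, 0, 0], 0],
  [40, [-5, 0, 0], 0],
])

```text
t: 13.68
tool_pos: [0.5733, -0.1094, 0.2061]
orientation: [-0.14, 3.135, -0.0]
force: [9.2, 1.4, -3.8]
opening: 0.0403
```

>>> apply_moves([
  [40, [-7, 0, 0], 0],
  [40, [-7, 0, 0], 0],
  [40, [-7, 0, 0], 0],
  [40, [-7, 0, 0], 0],
  [40, [-7, 0, 0], 0],
])

```text
t: 14.3
tool_pos: [0.6079, -0.1063, 0.206]
orientation: [-0.14, 3.137, -0.0]
force: [4.6, 0.3, 0.4]
opening: 0.04
```

>>> apply_moves([
  [40, [-6, 0, 0], 0],
  [40, [-6, 0, 0], 0],
  [40, [-5, 0, 0], 0],
  [40, [-4, 0, 0], 0],
  [40, [-3, 0, 0], 0],
])

```text
t: 14.92
tool_pos: [0.6314, -0.1042, 0.2058]
orientation: [0.14, -3.138, 0.0]
force: [2.0, 0.6, 1.6]
opening: 0.04
```

>>> apply_moves([
  [40, [-2, 0, 0], 0],
  [40, [-2, 0, 0], 0],
  [40, [-2, 0, 0], 0],
  [40, [-2, 0, 0], 0],
  [40, [-2, 0, 0], 0],
])

```text
t: 15.55
tool_pos: [0.641, -0.1032, 0.2052]
orientation: [0.14, -3.137, -0.0]
force: [-0.1, 0.9, 0.0]
opening: 0.0397
```

>>> apply_moves([
  [40, [-3, 0, 0], 0],
  [40, [-3, 0, 0], 0],
  [40, [-3, 0, 0], 0],
  [40, [0, 0, 0], 0],
])

```text
t: 16.05
tool_pos: [0.6504, -0.1025, 0.2058]
orientation: [-0.14, 3.138, -0.0]
force: [-0.3, 0.4, -0.2]
opening: 0.0401
```

```bash
python3 - <<'E'
from h import *
s,M=state(); H=np.array([.6189,-.1052]); print('gauge x',((s['tool_pos'][:2]-H)@[.996,.088])*1000-178)
E
```

```text
t 16.05 pos [ 650.4 -102.5  205.8] F [-0.3  0.4 -0.2] op 40.1
toolx [-0.996 -0.089 -0.   ] y [-0.089  0.996 -0.   ] z [ 0. -0. -1.] q [-0.23  0.45  1.48  0.    1.21 -1.89]
gauge x -146.35726442715892
```

Contact is lost at home. I'll rise straight up, then move ahead for a wrist view of the gauge (the same view as before).

>>> apply_moves([
  [40, [0, 0, -30], 0],
  [40, [0, 0, -45], 0],
  [40, [0, 0, -50], 0],
  [40, [0, 0, -50], 0],
  [40, [-15, 0, -20], 0],
])

```text
t: 16.68
tool_pos: [0.6654, -0.1014, 0.4059]
orientation: [-0.139, 3.133, -0.003]
force: [-0.1, -0.5, 0.4]
opening: 0.0399
```

>>> apply_moves([
  [40, [-30, 0, 0], 0],
  [40, [-35, 0, 0], 0],
  [40, [-30, 0, 0], 0],
  [93, [0, 0, 0], 0],
  [93, [0, 0, 0], 0],
])

```text
t: 17.3
tool_pos: [0.7594, -0.0928, 0.4004]
orientation: [0.14, -3.138, -0.0]
force: [-0.2, 0.8, 0.4]
opening: 0.0553
```

```bash
python3 - <<'E'
from h import *
s,M=state(); c=viewer.get_calibration('wrist'); w=viewer.read_camera('wrist'); sc=viewer.read_camera('scene'); cv2.imwrite('pics/w9.png',w); cv2.imwrite('pics/s9.png',sc)
H=np.array([.6189,-.1052]); R=np.array([[.996,-.088],[.088,.996]])
def G(p,z): return ((ray(c,p,z)[:,:2]-H)@R*1000-[178,0]).round(1)
for col,z in dict(green=.028,orange=.026,red=.043).items():
  for b in blobs(w,col,15,(240,40,410,300)): print(col,cen(b).round(1),G(b,z).min(0),G(b,z).max(0),'mid',G(b,z).min(0)/2+G(b,z).max(0)/2)
cv2.imwrite('pics/c9.png',np.vstack([cv2.resize(w[40:280,220:420],(500,600))[:330],cv2.resize(sc[190:370,130:430],(500,270))]))
E
```

```text
t 17.30 pos [759.4 -92.8 400.4] F [-0.2  0.8  0.4] op 55.3
toolx [-0.996 -0.089  0.001] y [-0.089  0.996  0.   ] z [-0.001 -0.    -1.   ] q [-0.19  0.6   0.92 -0.    1.63 -1.85]
green [396.4 162.6] [-97.2  61.5] [-94.3  84.2] mid [-95.75  72.85]
green [395.8 172.4] [-87.5  60.9] [-84.6  83.8] mid [-86.05  72.35]
red [360.3  69. ] [-184.2    1.1] [-171.2   50.6] mid [-177.7    25.85]
red [292.1  72.9] [-178.5  -51.1] [-171.2   -2.4] mid [-174.85  -26.75]
```

View pics/c9.png

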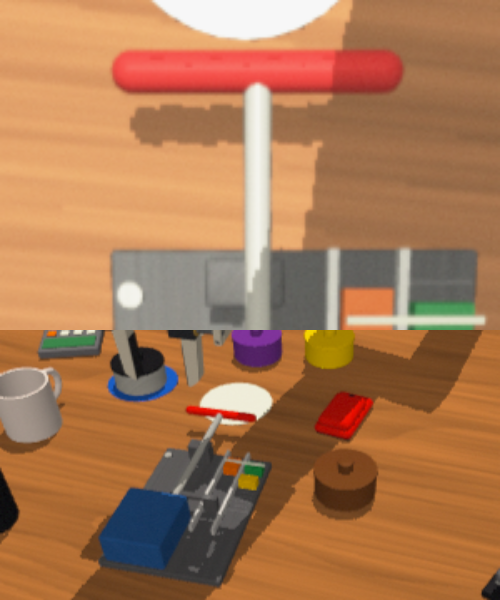

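The pointer (−90.9) is centred on green (−97.2 to −84.6), the handle is home at −177.7, and the pot is on the disc. The arm is clear, so I'm handing in.

```bash
python3 -c "
from plant import order; print(order.close_job())"
```

```text
the job is handed in; nothing more can be done
None
```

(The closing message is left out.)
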